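# Fit the guide bush to the upturned router

## Robot

A 7-joint arm with a two-finger parallel gripper is mounted at the origin on the work surface. World frame = base frame: x ahead of the robot, y to its left, z up, the work surface at z = 0. Lengths are in m, angles in rad, forces in N, time in s.
With the tool pointing down it reaches from about 0.35 to 0.9 m from the base axis. Payload 8.1 kg.
Tool frame: the origin (TCP) lies where the fingers leave the gripper's body, on its centre line; the fingertips stand 66 mm ahead of it and the grasp point (between the pads) lies 47 mm ahead of it (arm.tip_reach is the distance from the TCP to the fingertips, in m); z points along the fingers, y is the direction in which the jaws open and shut (so a half turn about z gives the same grasp; the last joint's range is limited). The gripper opens to 92 mm and grips with 3 to 60 N. Pads are 19 mm wide; open, the fingers measure 130 mm over their backs; the gripper's body (75 mm by 190 mm) begins 47 mm behind the grasp point.
Start: joints at [-1.265, 0.434, 0.025, 1.573, -0.012, 1.134, -0.075], TCP at [0.248, 0.573, 0.292] pointing down, gripper open.
Joint ranges: [-2.62, 2.62], [-0.44, 2.09], [-1.27, 1.32], [0.08, 2.57], [-1.32, 4.46], [0.12, 2], [-2.74, 2.74]. Speed limits (rad/s): [2.22, 2.22, 3.01, 3.01, 3.14, 3.14, 3.14].

## Interface

Orientations are given as a rotation vector (axis times angle).
In Python, from cell import arm gives the robot as it stands.
- The arm moves only by the tool carry_out, never from a script. Its argument "plan" is a list of rows, each a list of 5 numbers: the shift along the world's x, y, z in cm, then the turn about the world's z in rad, then the finger opening in cm, from 0 to 9.18. In form: [[tx, ty, tz, spin, fingers], ...]. A call has 1 to 20 rows; each row is the pose to reach, as a shift and turn from the pose measured when the call began; what a row does not reach only later rows make up. A row lasts 1/10 s, in which the tool goes at most 50 mm and 8.59 degrees, less where a joint would pass 70% of its speed; a pose out of reach is approached as far as the arm can. A call with a gripper value outside its range is refused whole. The fingers move at their own pace and stop on an object; "squeeze" is the grip in N (left out, the last holds). Time passes only in rows, so rows that repeat a pose let the fingers close. It gives the time, the measured TCP pose, the force and the opening at its end, in the units of the state.
- arm.observe(): the state, without advancing time (a new reading comes with each control period).
- arm.get_image(name): name is "side" or "top"; returns (picture, depth): 420x560x3 uint8, red, green, blue; 420x560 float32, m along the optical axis (not along the pixel's ray), 0 where there is no reading.
- arm.get_calibration(name): a dict with "intrinsics" (3x3 intrinsics, pixels), "rvec" (rotation vector, rad) and "tvec" (3), from world to camera coordinates, as OpenCV has them. Camera axes: x right, y down, z forward; pixel columns grow to the right and rows downward; lengths in m; the calibration is good to about 2 mm. A picture is of the moment at which its call begins. get_calibration takes no time and is no camera call.
- arm.sign_off(): hands the job in, once; it reports no verdict.
The state is a dict: "clock": time; "joints": joint angles; "dq": joint speeds; "joint_efforts": joint torques, N m; "position": TCP position; "ee_rot": TCP orientation; "force": force on the tool from outside, world axes, zero at the start; "ft_torque": the same for the moment, N m; "width": opening from 0.0 (shut) to 1.0 (fully open).
Only numpy, scipy, OpenCV 4.12 (cv2) and the standard library are available. Lean on these libraries where they do the work, as an engineer would, in place of code of your own. Each camera call takes 0.05 s, during which the arm holds its last target. There are 200 camera calls.

## Task

Press the red latch paddle of the blue accessory case so that its lid springs open, take out the large brass guide bush and fit it, barrel outwards, in the base of the router that lies upside down in its sloping rest: turn it under light pressure until its lugs find the notches and it drops fully home, then let go. Do not ram or force it, and leave the steel bush and the other things on the bench where they are.

Things in the scene. Friction and masses are not known exactly. Their poses are not given: they have to be found in the camera images.
- latch_pad (a point): middle of the top of the raised red press pad (16 mm x 50 mm wide, 4 mm proud) at the outer end of the latch paddle on the case's front, 48 mm out from the lid's front face, 40 mm above the bench. Pressed straight down here by 7 mm (1.5 N at first, 3 N then) it frees the lid; its stop is at 10 mm. Frame when unpressed: x towards the case's hinge, z up
- lid (a joint): angle of the case's lid in rad: 0 shut, 1.9 at its open stop. Hinged along the far side of the case; a spring throws it open in under a second once the latch is pressed
- case: blue plastic case fixed to the bench; base 140 (x) x 220 (y) x 30 mm high, with two round pockets for guide bushes at y = +50 and -50 mm. Origin under its middle; latch to -x, hinge at +x. The 50 mm deep lid makes the shut case 80 mm high (83 with ribs); open, it stands upright behind the hinge, 165 mm high, clear of the pockets
- bush_center (a point): large brass guide bush, 42 mm high, about 0.3 kg; this point is on its axis, 21 mm above its underside, z from flange to barrel. Flange at the bottom 60 mm across, 10 mm thick; above it a smooth round barrel 40 mm in diameter, 32 mm tall, gripped from outside. It stands upright in either pocket, underside 19 mm above the bench (2 mm of play), turned to any angle
- bush_foot (a point): centre of the brass bush's underside, same axes. Four equal lugs stand out of the flange along its +x, -x, +y and -y, each 14 mm wide, as thick as the flange (10 mm), reaching 38 mm from the axis. The lugs rest on or go into the seat; turning the bush by 90 degrees changes nothing
- small_bush_center (a point): the other guide bush, steel, same flange but a 24 mm barrel, in the other pocket; same point on its axis. To be left there
- router: plunge router upside down in a plywood rest fixed to the bench, leaning 30 degrees to its front. Origin at the middle of the face of its round black sole (160 mm across), 250 mm above the bench; z points out of the sole along its axis (up, tilted 30 degrees), y is level. Motor and two ball handles below the sole; nothing above it
- seat (a point): centre of the recess's bottom, 5 mm below the sole's face, same axes. The recess is 80 mm across; in its bottom an opening 64 mm across has four notches at 90 degrees, 18 mm wide, 6 mm deep, out to 40 mm from the axis. A bush out of line stands with its lugs on this bottom; in line it drops 6 mm further, its flange then 1 mm below the sole
- seat_floor (a point): centre of the ledge 11 mm below the sole's face on which the seated bush rests; same axes. The notches are cut in a clamped steel collar: it does not turn under the hand, but its angle about z differs each time and is NOT given by any frame here. It is to be seen or felt for, anywhere within a quarter turn
- tape: roll of masking tape, 104 mm across, 24 mm high, lying flat; bystander, origin under its middle
- pencil: flat red carpenter's pencil 165 mm long, bystander, origin under its middle
- template: wooden pickup template 230 x 75 x 18 mm with a slot, lying flat, bystander, origin under its middle
- glue: yellow glue bottle, 60 mm in diameter, 170 mm high, bystander, origin under its middle
- block: cork sanding block 130 x 65 x 32 mm, bystander, origin under its middle
- spanner: steel spanner 190 mm long lying flat, bystander

How it is judged:
On the way, in this order (a step that is already met when the one before it is completed fails the run):
1. the latch is pressed and the lid has sprung open to its stop (value of joint lid above 1.75 rad), for 0.2 s.
2. the brass bush stands in the recess of the router's sole (x of bush_center in the frame of router between -0.006 and 0.006 m and y of bush_center in the frame of router between -0.006 and 0.006 m and z of bush_center in the frame of router below 0.0185 m and angle between bush_center's own z axis and vertical below 0.7 rad), for 0.1 s.
At the end, for the whole second after the job is handed in: the brass bush rests released and still in the router's sole, lugs down in the notches: centre within 4 mm of the axis each way, underside at least 9.2 mm below the sole's face (home is 11 mm), barrel outwards, square within 0.06 rad; the steel bush is still in its pocket (x of bush_center in the frame of router between -0.004 and 0.004 m and y of bush_center in the frame of router between -0.004 and 0.004 m and z of bush_center in the frame of router between 0.007 and 0.0118 m and angle between the z axis of bush_center and the z axis of router, either way round below 0.06 rad and angle between bush_center's own z axis and vertical below 0.7 rad and linear speed of bush below 0.01 m/s and distance between small_bush_center and case below 0.085 m); the robot touches nothing.
It fails at once if the bush is rammed or forced against the router (more than 100 N) (contact force between bush and router above 100 N).
It fails at once if the steel bush is taken out of its pocket (distance of small_bush_center from where it was at the start of the episode above 0.02 m).
It fails at once if a bystander is disturbed (moved more than 30 mm) (distance of any of tape, pencil, template, glue, block, spanner from where it was at the start of the episode above 0.03 m).
It also fails if it takes over 72 s, if anything falls off the work surface, if the arm or the gripper's body presses on something with over 40 N, if the wrist force passes 120 N, or if a joint passes its speed limit or range.

## Working session

There is one attempt and no reset: what is moved stays moved. The work goes in short steps, Python scripts to look and compute and a tool call to move; the robot and the scene stay as the last step left them, time stands still between calls to the robot, and variables do not carry over. Pictures are saved under pics/ and viewed, about 8 in all and at most 12, crops included, and the job is handed in when it is done.

Besides the shell and the picture viewer there is one more tool, called after "Emit:" as a command line: name --pt "numbers of a row" for each row, then --argument value for the rest. carry_out: Moves the arm, as the interface text tells. Its arguments: {"type":"object","properties":{"plan":{"type":"array"},"squeeze":{"type":"number"}},"required":["plan"]}

```bash
mkdir -p pics; ls
cat > h.py <<'E'
import numpy as np, cv2
from cell import arm
def cal(n):
    c=arm.get_calibration(n); R=cv2.Rodrigues(np.array(c["rvec"],float))[0]
    return np.array(c["intrinsics"]),R,np.array(c["tvec"],float).ravel()
def world(n,d):
    K,R,t=cal(n); v,u=np.indices(d.shape)
    p=np.stack([(u-K[0,2])/K[0,0]*d,(v-K[1,2])/K[1,1]*d,d],-1)
    return (p-t)@R
def ray(n,u,v,z):
    K,R,t=cal(n); o=-R.T@t; r=R.T@np.linalg.inv(K)@np.array([u,v,1.])
    return o+r*(z-o[2])/r[2]
def proj(n,P):
    K,R,t=cal(n); q=(R@np.asarray(P).T).T+t; q=q@K.T; return q[...,:2]/q[...,2:]
E
python3 - <<'E'
from h import *
for n in("top","side"):
    p,d=arm.get_image(n); np.savez(f"pics/{n}0.npz",p=p,d=d); cv2.imwrite(f"pics/{n}0.png",cv2.cvtColor(p,cv2.COLOR_RGB2BGR))
    K,R,t=cal(n); print(n,-R.T@t,R[2],K[0,0])
print(arm.observe())
E
```

```text
pics
top [0.36942396 0.03900902 1.34265127] [ 0.1835149  -0.02139631 -0.98278404] 393.4205470926344
side [0.49749518 1.05723911 1.19035477] [ 0.05234333 -0.70830234 -0.70396589] 497.1665431411699
{'clock': 0.1, 'joints': array([-1.26460163,  0.43515264,  0.02499514,  1.57400613, -0.01160454,
        1.13399722, -0.07512672]), 'dq': array([-0.00077419, -0.0003693 ,  0.00058141, -0.00346831,  0.00056526,
       -0.00023664,  0.00048573]), 'joint_efforts': array([ 3.71316259e-03, -6.69127679e+01,  9.88485105e-01, -3.15144897e+01,
       -6.04289537e-02,  3.74431140e-02,  9.49824198e-05]), 'position': array([0.24834503, 0.57314234, 0.29152404]), 'ee_rot': array([-6.37820520e-01, -3.07600531e+00,  2.21417905e-03]), 'force': array([-0.20738569,  0.44342127, -0.18641312]), 'ft_torque': array([0.01613497, 0.03729504, 0.04770237]), 'width': 0.9966858421982658}
```

View pics/top0.png

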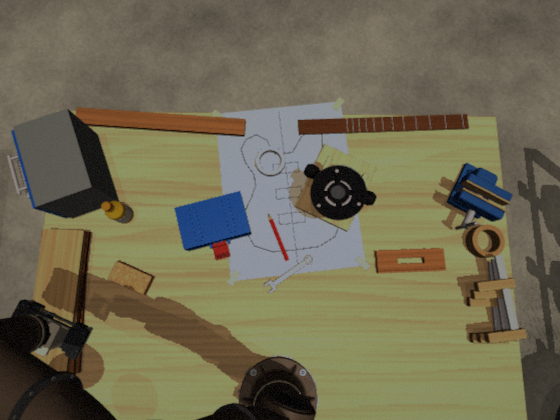

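View pics/side0.png

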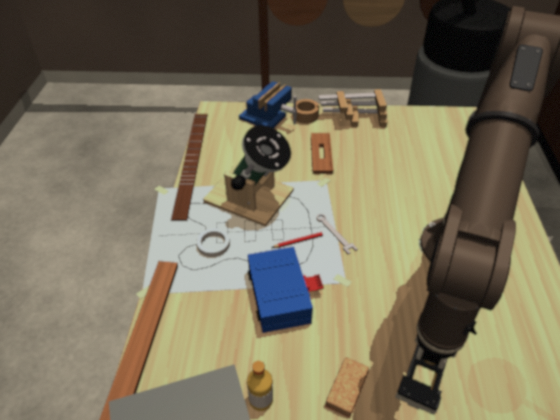

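```bash
cat > m.py <<'E'
from h import *
I={n:np.load(f"pics/{n}0.npz") for n in("top","side")}
W={n:world(n,I[n]["d"]) for n in I}
for n in I:
    p=I[n]["p"].astype(int); w=W[n]; hsv=cv2.cvtColor(I[n]["p"],cv2.COLOR_RGB2HSV).astype(int)
    inb=(w[...,0]>.25)&(w[...,0]<.75)&(abs(w[...,1])<.45)
    blue=(hsv[...,0]>95)&(hsv[...,0]<130)&(hsv[...,1]>120)&inb&(w[...,2]>.07)&(w[...,2]<.09)
    P=w[blue]; r=cv2.minAreaRect((P[:,:2]*1000).astype(np.float32)); print(n,"lid",r,np.median(P[:,2]),blue.sum())
    red=((hsv[...,0]<8)|(hsv[...,0]>172))&(hsv[...,1]>150)&(w[...,2]>.03)&(w[...,2]<.06)&inb
    P=w[red]; print(" red",P.mean(0),P.min(0),P.max(0),np.median(P[:,2]),red.sum())
    m=(w[...,2]>.19)&(w[...,2]<.31)&inb&(w[...,1]<0.05)
    P=w[m]
    for k in range(6):
        c=P.mean(0); nn=np.linalg.svd(P-c,full_matrices=False)[2][2]; nn*=np.sign(nn[2]); e=(P-c)@nn; P=P[abs(e)<max(.004,2*np.median(abs(e)))]
    el=cv2.fitEllipse if 0 else None
    print(" sole n",nn,"tilt",np.degrees(np.arccos(nn[2])),"c",P.mean(0),len(P),e.std())
    z=nn; y=np.cross(z,[0,0,1]);y/=np.linalg.norm(y);x=np.cross(y,z)
    q=(P-P.mean(0))@np.c_[x,y]; (cx,cy),R=cv2.minEnclosingCircle((q*1000).astype(np.float32)); print(" circ",cx,cy,R, P.mean(0)+x*cx/1e3+y*cy/1e3,"down dir",np.degrees(np.arctan2(nn[1],nn[0])))
E
python3 m.py
python3 - <<'E'
import numpy as np,cv2
a=np.load("pics/top0.npz")["p"][150:230,300:380,::-1]; b=np.load("pics/side0.npz")["p"][115:195,225:305,::-1]
o=np.hstack([cv2.resize(x,(400,400),interpolation=cv2.INTER_CUBIC) for x in(a,b)]); cv2.imwrite("pics/sole.png",np.clip(o.astype(int)*2,0,255).astype(np.uint8))
E
```

```text
top lid ((559.3703002929688, 214.84744262695312), (140.57666015625, 217.87966918945312), 15.310951232910156) 0.07996387912629524 2890
 red [0.46506343 0.18937801 0.03960643] [0.43520534 0.16136121 0.03047835] [0.49383865 0.21559927 0.05448591] 0.037792641171889296 224
 sole n [-0.45261283  0.21454925  0.86551155] tilt 30.05883092432806 c [ 0.61305194 -0.16590842  0.25009562] 1705 0.0017387598154768762
 circ -1.9673833847045898 0.9634116888046265 80.48734283447266 [ 0.61192593 -0.1643085   0.24911018] down dir 154.63793538937165
side lid ((559.889404296875, 219.08956909179688), (138.76260375976562, 219.9481964111328), 15.649758338928223) 0.08052104892613038 3189
 red [0.46065511 0.19428582 0.03831865] [0.43567357 0.16834814 0.03031142] [0.48454187 0.21834057 0.05708006] 0.03712413114085681 178
 sole n [-0.44992281  0.2169263   0.86632121] tilt 29.966085247184864 c [ 0.61543896 -0.16176223  0.24955196] 1051 0.001906855522077516
 circ -1.4742403030395508 -2.3001208305358887 82.02729797363281 [ 0.61328959 -0.16327944  0.2488156 ] down dir 154.25937165228842
```

View pics/sole.png

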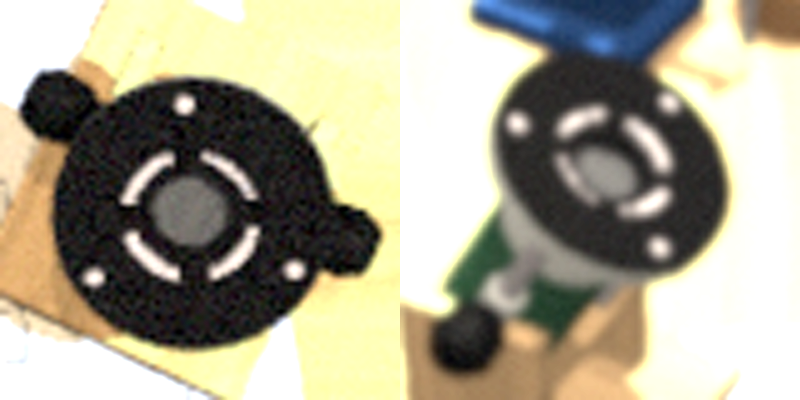

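```bash
cat > notch.py <<'E'
from h import *
nz=np.array([-.4513,.2157,.8660]); nz/=np.linalg.norm(nz); C=np.array([.6126,-.1638,.249])
y=np.cross(nz,[0,0,1]);y/=np.linalg.norm(y);x=np.cross(y,nz); print("x",x,"y",y)
for n in("top","side"):
    p=np.load(f"pics/{n}0.npz")["p"]; K,R,t=cal(n); o=-R.T@t
    v,u=np.indices(p.shape[:2]); r=np.stack([(u-K[0,2])/K[0,0],(v-K[1,2])/K[1,1],np.ones_like(u)],-1)@R
    s=((C-.005*nz-o)@nz)/(r@nz); q=(o+r*s[...,None]-C)@np.c_[x,y]*1000
    g=p.astype(float).mean(-1); rr=np.hypot(*np.moveaxis(q,-1,0))
    m=(rr<52)&(rr>22)&(g>55); 
    a,b=q[m].T; w=g[m]
    if n=="side": pass
    s=np.linalg.lstsq(np.c_[2*a,2*b,np.ones_like(a)],a*a+b*b,rcond=None)[0]
    cx,cy=s[:2]; print(n,m.sum(),"centre",cx,cy,"R",np.sqrt(s[2]+cx*cx+cy*cy))
    th=np.arctan2(b-cy,a-cx); h=(w*np.exp(4j*th)).sum()/w.sum()
    print(" arc mid",np.degrees(np.angle(h))/4,abs(h)," notch angle in sole frame",(np.degrees(np.angle(h))/4+45)%90)
    print(" world centre",C+x*cx/1e3+y*cy/1e3)
    hist=np.histogram(np.degrees(th)%360,bins=24,range=(0,360),weights=w)[0]; print(hist.astype(int))
E
python3 notch.py
```

```text
x [ 0.78128174 -0.37341563  0.50015958] y [ 0.43122911  0.90224246 -0.        ]
top 169 centre -0.385899089175986 0.6400179779276982 R 36.12021310706651
 arc mid -15.661580803440517 0.4074246342956179  notch angle in sole frame 29.338419196559485
 world centre [ 0.6125745  -0.16307845  0.24880699]
[ 709    0  216  923  944 1098 1023    0  199 1231 1158 1066 1091    0
   84  883 1165 1124  816  204   93  677  789  899]
side 201 centre -0.9482713712698135 -2.2455868730547195 R 34.705324472512565
 arc mid -15.604202011151338 0.3291431364458815  notch angle in sole frame 29.395797988848663
 world centre [ 0.61089077 -0.16547196  0.24852571]
[ 888  270    0  765  995  765  661  198  452  922 1186 1106  713   56
  514 1157 1189 1350  943  274   56  759  741 1017]
```

Emit:
carry_out --pt "5 -9.7 0 0.15 0" --pt "10 -19.3 0 0.3 0" --pt "15 -29 0 0.45 0" --pt "19.5 -38.8 0 0.6 0" --pt "19.5 -38.8 0 0.677 0" --pt "19.5 -38.8 0 0.677 0" --pt "19.5 -38.8 0 0.677 0" --pt "19.5 -38.8 0 0.677 0" --pt "19.5 -38.8 0 0.677 0" --pt "19.5 -38.8 0 0.677 0" --pt "19.5 -38.8 0 0.677 0" --squeeze 10

```text
clock: 1.2
position: [0.4434, 0.1845, 0.2914]
ee_rot: [0.416, -3.114, 0.002]
force: [0.1, 0.9, -0.7]
width: 0.096
```

Emit:
carry_out --pt "0 0.1 -5 0 0" --pt "0 0.1 -10 0 0" --pt "0 0.1 -15 0 0" --pt "0 0.1 -17.5 0 0" --pt "0 0.1 -18.2 0 0" --pt "0 0.1 -18.6 0 0" --pt "0 0.1 -19 0 0" --pt "0 0.1 -19.3 0 0" --pt "0 0.1 -19.4 0 0" --pt "0 0.1 -19.4 0 0"

```text
clock: 2.2
position: [0.4438, 0.1861, 0.0981]
ee_rot: [-0.417, 3.113, -0.001]
force: [-1.7, 1.2, 2.8]
width: 0.009
```

Emit:
carry_out --pt "-1 0 2 0 9" --pt "-2 -2 7 0 9" --pt "-3 -6 12 0 9" --pt "-4 -11 16 0 9" --pt "-5 -16 19 0 9" --pt "-6 -21 20 0 9" --pt "-6 -26 20 0 9" --pt "-6 -28 20 0 9" --pt "-6 -28 20 0 9"

```text
clock: 3.1
position: [0.3832, -0.0992, 0.2995]
ee_rot: [-0.405, 3.111, -0.003]
force: [-0.5, 1.4, -0.2]
width: 0.739
```

Run:
```python
from h import *
o=[]
for n in("top","side"):
    p,d=arm.get_image(n); np.savez(f"pics/{n}1.npz",p=p,d=d)
    u,v=proj(n,np.array([.5595,.217,.06])).astype(int); c=p[v-50:v+50,u-50:u+50,::-1]
    o.append(cv2.resize(c,(400,400),interpolation=cv2.INTER_CUBIC)); print(n,u,v)
cv2.imwrite("pics/case1.png",np.clip(np.hstack(o).astype(int)*2,0,255).astype(np.uint8)); print(arm.observe()["clock"])
```

```text
top 212 220
side 278 283
3.2
```

View pics/case1.png

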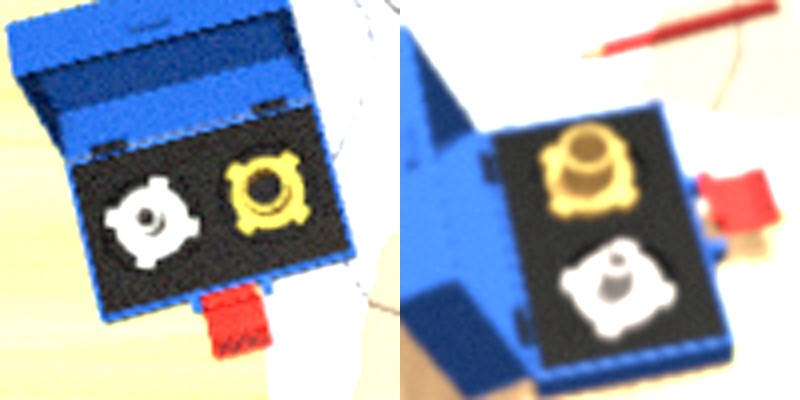

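```bash
cat > bush.py <<'E'
from h import *
for n in("top","side"):
    f=np.load(f"pics/{n}1.npz"); p=f["p"]; hsv=cv2.cvtColor(p,cv2.COLOR_RGB2HSV).astype(int); w=world(n,f["d"])
    K,R,t=cal(n); o=-R.T@t; v,u=np.indices(p.shape[:2])
    r=np.stack([(u-K[0,2])/K[0,0],(v-K[1,2])/K[1,1],np.ones_like(u)],-1)@R
    q=(o+r*((.029-o[2])/r[...,2])[...,None])[...,:2]
    c0=np.array([.5729,.1688]); near=np.hypot(*np.moveaxis(q-c0,-1,0))<.06
    br=near&(hsv[...,0]>10)&(hsv[...,0]<35)&(hsv[...,1]>70)&(hsv[...,2]>70)
    top=br&(w[...,2]>.055)
    P=w[top]; print(n,"brass",br.sum(),"barrel rim",top.sum(),cv2.minEnclosingCircle((P[:,:2]*1e3).astype(np.float32)),np.median(P[:,2]))
    fl=br&(w[...,2]<.045)
    Q=q[fl]*1e3
    (cx,cy),rad=cv2.minEnclosingCircle(Q.astype(np.float32)); print(" flange circ",cx,cy,rad)
    for c in (np.array([cx,cy]),):
        for ri in (29,32,34):
            D=Q-c; rr=np.hypot(*D.T); k=(rr>ri)&(rr<42); th=np.arctan2(D[k,1],D[k,0]); h=np.exp(4j*th).mean()
            print("  lug ang",ri,k.sum(),np.degrees(np.angle(h))/4,abs(h),np.histogram(np.degrees(th)%360,bins=24,range=(0,360))[0])
E
python3 bush.py
```

```text
top brass 259 barrel rim 52 ((478.9621276855469, 109.42970275878906), 130.22178649902344) 0.05983280395360975
 flange circ 574.239501953125 167.7598876953125 39.214603424072266
  lug ang 29 87 -32.16592129179871 0.4772690202001042 [2 1 3 8 7 0 0 2 1 8 7 1 1 2 2 9 8 2 2 2 2 8 7 2]
  lug ang 32 42 -31.085634847122765 0.8664869497207117 [0 0 0 5 5 0 0 0 0 6 5 0 0 0 0 6 5 0 0 0 0 6 4 0]
  lug ang 34 33 -30.852370949430078 0.8637590376815522 [0 0 0 4 4 0 0 0 0 4 4 0 0 0 0 5 4 0 0 0 0 5 3 0]
side brass 459 barrel rim 76 ((538.0375366210938, 601.9080810546875), 457.1324768066406) 0.05979394978276982
 flange circ 574.6799926757812 164.19496154785156 45.64194107055664
  lug ang 29 145 -31.63172035440817 0.18808081439128868 [ 2  3  4 11 11 12  9 11 11 12 10  8  4  3  7  5  4  0  0  1  2  5  7  3]
  lug ang 32 103 -30.740438340618365 0.25127587448464206 [ 0  1  1  7  9 10  7  9  8  9  8  5  2  1  5  5  4  0  0  1  2  3  5  1]
  lug ang 34 76 -30.12537733193993 0.27105141285081424 [0 0 0 6 7 8 6 7 7 7 6 3 1 0 3 4 4 0 0 1 2 1 3 0]
```

Emit:
carry_out --pt "3 4.5 0 0.06 7" --pt "6.5 9 0 0.12 7" --pt "10 13.5 0 0.2 7" --pt "13 18 0 0.258 7" --pt "16 22.5 0 0.258 7" --pt "19.1 26.7 0 0.258 7" --pt "19.1 26.7 0 0.258 7" --pt "19.1 26.7 -3 0.258 7" --pt "19.1 26.7 -5 0.258 7" --pt "19.1 26.7 -5 0.258 7" --pt "19.1 26.7 -5 0.258 7"

```text
clock: 4.3
position: [0.5741, 0.1727, 0.2487]
ee_rot: [-0.809, 3.034, 0.0]
force: [0.5, -0.4, 0.9]
width: 0.76
```

```bash
cat > jaw.py <<'E'
from h import *
s=arm.observe(); R=cv2.Rodrigues(s["ee_rot"])[0]; y=R[:,1]
print(s["clock"],"tcp",s["position"].round(4),"jaw",round(np.degrees(np.arctan2(y[1],y[0])),2),"z",R[:,2].round(3),"F",s["force"].round(1),"T",s["ft_torque"].round(2),"w",round(s["width"]*91.8,1),"j",s["joints"].round(2))
E
python3 jaw.py
```

```text
4.3 tcp [0.5741 0.1727 0.2487] jaw 119.85 z [ 0.002  0.001 -1.   ] F [ 0.5 -0.4  0.9] T [0.05 0.02 0.04] w 69.8 j [-0.45  0.43  0.1   1.7  -0.05  1.01  1.76]
```

Emit:
carry_out --pt "0 -0.4 -3 0 7" --pt "0 -0.4 -7 0 7" --pt "0 -0.4 -10 0 7" --pt "0 -0.4 -12.5 0 7" --pt "0 -0.4 -14 0 7" --pt "0 -0.4 -14.65 0 7" --pt "0 -0.4 -14.65 0 7" --pt "0 -0.4 -14.65 0 7"

```text
clock: 5.1
position: [0.5749, 0.1692, 0.1035]
ee_rot: [-0.808, 3.032, 0.001]
force: [-0.2, -1.0, 0.1]
width: 0.761
```

```bash
python3 jaw.py
```

```text
5.1 tcp [0.5749 0.1692 0.1035] jaw 119.85 z [ 0.004  0.002 -1.   ] F [-0.2 -1.   0.1] T [ 0.07  0.01 -0.01] w 69.8 j [-0.43  0.6   0.08  1.83 -0.07  0.71  1.78]
```

Close with a moderate grip, then lift.

Emit:
carry_out --pt "0 0 0 0 5" --pt "0 -0.05 -0.1 0 4" --pt "0 -0.05 -0.1 0 3" --pt "0 -0.05 -0.1 0 3" --pt "0 -0.05 -0.1 0 3" --pt "0 -0.05 -0.1 0 3" --pt "0 -0.05 -0.1 0 3" --pt "0 -0.05 -0.1 0 3" --squeeze 20

```text
clock: 5.9
position: [0.575, 0.1687, 0.1027]
ee_rot: [-0.808, 3.031, 0.001]
force: [-1.1, -0.2, 3.7]
width: 0.427
```

```bash
python3 jaw.py
```

```text
5.9 tcp [0.575  0.1687 0.1027] jaw 119.85 z [ 0.004  0.002 -1.   ] F [-1.1 -0.2  3.7] T [ 0.1   0.4  -0.04] w 39.2 j [-0.43  0.6   0.08  1.83 -0.07  0.71  1.78]
```

Emit:
carry_out --pt "0 0 2 0 3" --pt "0 0 6 0 3" --pt "0 0 11 0 3" --pt "0 0 16 0 3" --pt "0 0 21 0 3" --pt "0 0 26 0 3" --pt "0 -3 30 -0.1 3" --pt "0 -7 32 -0.22 3" --pt "0 -11 32 -0.34 3" --pt "0 -15 32 -0.46 3" --pt "0 -19 32 -0.58 3" --pt "0 -23 32 -0.7 3" --pt "0 -27 32 -0.82 3" --pt "0.5 -30 32 -0.92 3" --pt "1 -32 32 -0.967 3" --pt "1.5 -33 32 -0.967 3" --pt "1.5 -33 32 -0.967 3" --pt "1.5 -33 32 -0.967 3" --pt "1.5 -33 32 -0.967 3" --pt "1.5 -33 32 -0.967 3" --squeeze 20

```text
clock: 7.9
position: [0.5901, -0.1598, 0.4228]
ee_rot: [0.69, 3.061, -0.001]
force: [-0.4, -0.3, -3.9]
width: 0.429
```

```bash
python3 jaw.py
python3 - <<'E'
from h import *
o=[]
for n in("top","side"):
    p,d=arm.get_image(n); np.savez(f"pics/{n}2.npz",p=p,d=d)
    u,v=proj(n,np.array([.6,-.16,.3])).astype(int); c=p[v-60:v+60,u-60:u+60,::-1]
    o.append(cv2.resize(c,(400,400),interpolation=cv2.INTER_CUBIC)); print(n,u,v)
cv2.imwrite("pics/held.png",np.clip(np.hstack(o).astype(int)*2,0,255).astype(np.uint8))
E
```

```text
7.9 tcp [ 0.5901 -0.1598  0.4228] jaw 64.59 z [ 0.004 -0.002 -1.   ] F [-0.4 -0.3 -3.9] T [-0.01 -0.01  0.08] w 39.4 j [-0.12  0.35  0.43  1.42 -0.14  1.4   1.44]
top 339 193
side 271 133
```

View pics/held.png

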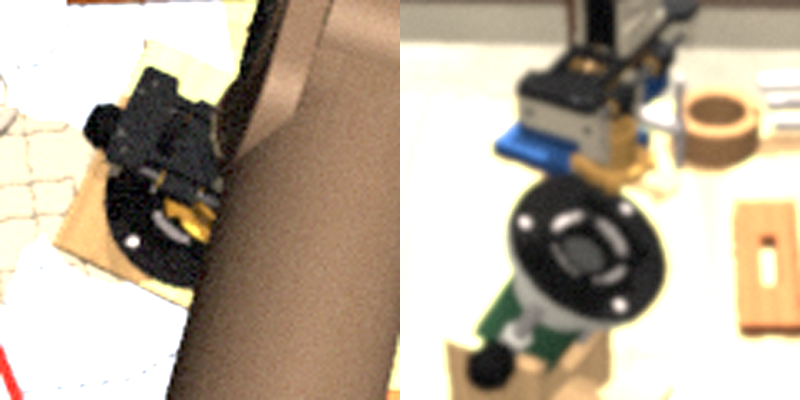

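Emit:
carry_out --pt "1 -0.2 -2 0 3" --pt "2 -0.4 -4 0 3" --pt "2 -0.4 -6 0 3" --pt "2 -0.4 -6.5 0 3" --pt "2 -0.4 -6.5 0 3" --pt "2 -0.4 -6.5 0 3" --pt "2 -0.4 -6.5 0 3" --squeeze 12

```text
clock: 8.7
position: [0.6103, -0.1645, 0.3592]
ee_rot: [0.691, 3.058, -0.001]
force: [-0.1, -0.2, -4.2]
width: 0.433
```

```bash
python3 jaw.py
```

```text
8.7 tcp [ 0.6103 -0.1645  0.3592] jaw 64.54 z [ 0.006 -0.002 -1.   ] F [-0.1 -0.2 -4.2] T [-0.01  0.03  0.03] w 39.7 j [-0.1   0.41  0.42  1.48 -0.17  1.28  1.46]
```

Emit:
carry_out --pt "0 0.1 -0.4 0 3" --pt "0 0.1 -0.7 0 3" --pt "0 0.1 -0.9 0 3" --pt "0 0.1 -1.1 0 3" --pt "0 0.1 -1.2 0 3" --pt "0 0.1 -1.2 0 3" --squeeze 10

```text
clock: 9.3
position: [0.6103, -0.1635, 0.347]
ee_rot: [0.691, 3.059, -0.001]
force: [0.0, 0.2, -4.0]
width: 0.432
```

```bash
python3 jaw.py
```

```text
9.3 tcp [ 0.6103 -0.1635  0.347 ] jaw 64.54 z [ 0.006 -0.002 -1.   ] F [ 0.   0.2 -4. ] T [-0.03  0.02  0.01] w 39.6 j [-0.1   0.42  0.42  1.5  -0.17  1.25  1.46]
```

Emit:
carry_out --pt "0 0 -0.1 0 3" --pt "0 0 -0.2 0 3" --pt "0 0 -0.3 0 3" --pt "0 0 -0.3 0 3" --squeeze 10

```text
clock: 9.7
position: [0.6102, -0.1635, 0.3439]
ee_rot: [0.691, 3.059, -0.001]
force: [0.4, -0.2, -2.9]
width: 0.434
```

```bash
python3 jaw.py
```

```text
9.7 tcp [ 0.6102 -0.1635  0.3439] jaw 64.53 z [ 0.005 -0.002 -1.   ] F [ 0.4 -0.2 -2.9] T [-0.08  0.04 -0.04] w 39.9 j [-0.1   0.42  0.42  1.51 -0.17  1.24  1.46]
```

Emit:
carry_out --pt "-0.1 0.05 -0.2 0 3" --pt "-0.25 0.1 -0.35 0 3" --pt "-0.4 0.2 -0.55 0 3" --pt "-0.5 0.25 -0.7 0 3" --pt "-0.5 0.25 -0.7 0 3" --squeeze 8

```text
clock: 10.2
position: [0.6049, -0.1608, 0.3366]
ee_rot: [0.691, 3.059, -0.001]
force: [0.3, -0.2, -3.1]
width: 0.435
```

```bash
python3 jaw.py
```

```text
10.2 tcp [ 0.6049 -0.1608  0.3366] jaw 64.54 z [ 0.005 -0.002 -1.   ] F [ 0.3 -0.2 -3.1] T [ 0.05  0.01 -0.01] w 39.9 j [-0.11  0.42  0.41  1.53 -0.17  1.22  1.46]
```

```bash
cat > look.py <<'E'
import sys
from h import *
k=sys.argv[1]; p,d=arm.get_image("side"); np.savez(f"pics/side_{k}.npz",p=p,d=d)
u,v=proj("side",np.array([.61,-.16,.28])).astype(int); c=p[v-40:v+40,u-50:u+50,::-1]
cv2.imwrite(f"pics/look_{k}.png",np.clip(cv2.resize(c,(700,560),interpolation=cv2.INTER_CUBIC).astype(int)*2,0,255).astype(np.uint8))
E
python3 look.py a
```

```text
(no output)
```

View pics/look_a.png

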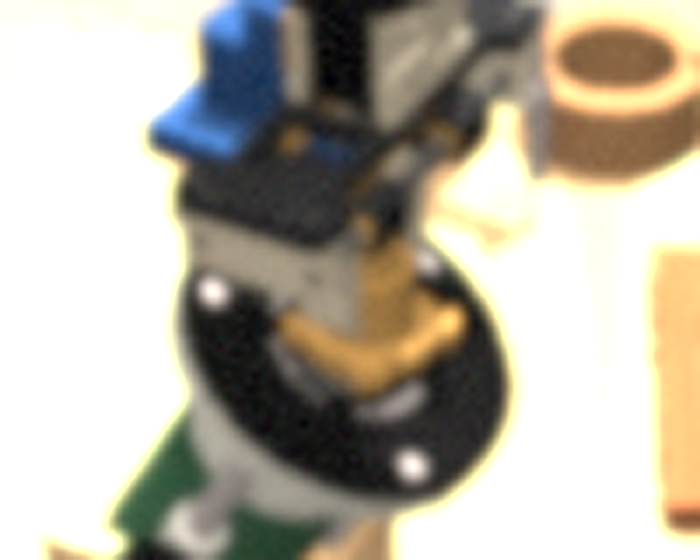

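Emit:
carry_out --pt "-0.15 0.05 -0.2 0 3" --pt "-0.25 0.1 -0.4 0 3" --pt "-0.35 0.15 -0.6 0 3" --pt "-0.45 0.2 -0.8 0 3" --pt "-0.5 0.22 -0.9 0 3" --pt "-0.5 0.22 -0.9 0 3" --squeeze 8

```text
clock: 10.85
position: [0.6, -0.1585, 0.3277]
ee_rot: [0.691, 3.059, -0.001]
force: [-1.8, 1.1, 0.1]
width: 0.438
```

```bash
python3 jaw.py
```

```text
10.85 tcp [ 0.6    -0.1585  0.3277] jaw 64.55 z [ 0.005 -0.002 -1.   ] F [-1.8  1.1  0.1] T [0.2  0.38 0.01] w 40.2 j [-0.11  0.41  0.41  1.56 -0.17  1.2   1.46]
```

Emit:
carry_out --pt "-0.05 0.02 -0.15 0 3" --pt "-0.1 0.05 -0.3 0 3" --pt "-0.12 0.06 -0.45 0 3" --pt "-0.15 0.07 -0.55 0 3" --pt "-0.15 0.07 -0.55 0 3" --squeeze 8

```text
clock: 11.35
position: [0.5988, -0.158, 0.3233]
ee_rot: [0.691, 3.058, -0.001]
force: [-2.9, 2.0, 8.3]
width: 0.432
```

```bash
python3 jaw.py; python3 look.py b
```

```text
11.35 tcp [ 0.5988 -0.158   0.3233] jaw 64.55 z [ 0.007 -0.002 -1.   ] F [-2.9  2.   8.3] T [0.4  0.7  0.01] w 39.7 j [-0.11  0.41  0.41  1.57 -0.17  1.19  1.46]
```

View pics/look_b.png

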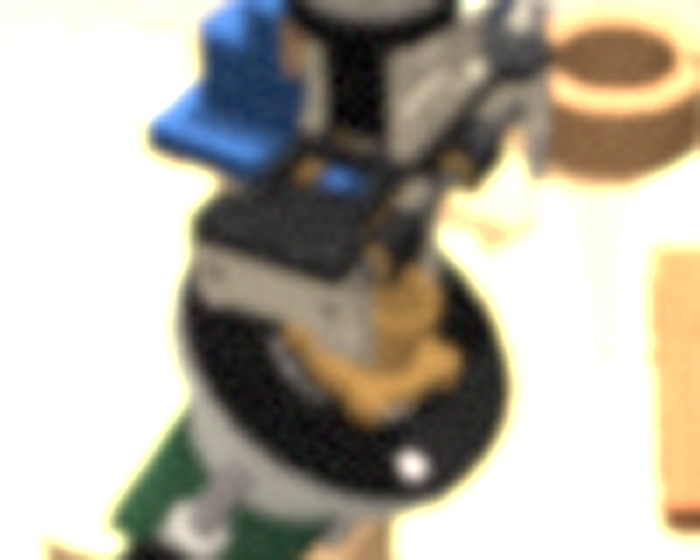

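Emit:
carry_out --pt "0 0 0 0 4.4" --pt "0 0 0 0 4.6" --pt "0 0 0 0 4.8" --pt "0 0 0 0 4.8" --pt "0 0 0 0 4.8" --squeeze 8

```text
clock: 11.9
position: [0.5988, -0.158, 0.3231]
ee_rot: [0.691, 3.058, -0.001]
force: [-0.2, 0.6, -0.3]
width: 0.525
```

```bash
python3 jaw.py
cat > st.py <<'E'
from h import *
# brass pixels from both cams in sole frame
nz=np.array([-.4513,.2157,.8660]); nz/=np.linalg.norm(nz); C=np.array([.6118,-.1645,.2495])
y=np.cross(nz,[0,0,1]);y/=np.linalg.norm(y);x=np.cross(y,nz); B=np.c_[x,y,nz]
for n in("side","top"):
    p,d=arm.get_image(n); w=(world(n,d)-C)@B*1e3; hsv=cv2.cvtColor(p,cv2.COLOR_RGB2HSV).astype(int)
    m=(hsv[...,0]>10)&(hsv[...,0]<35)&(hsv[...,1]>100)&(np.hypot(w[...,0],w[...,1])<50)&(w[...,2]>-8)&(w[...,2]<45)
    q=w[m]; print(n,m.sum(),"z hist",np.histogram(q[:,2],bins=np.arange(-8,46,3))[0])
    if len(q): 
        f=q[(q[:,2]<9)&(np.hypot(q[:,0],q[:,1])>24)]
        if len(f)>8:
            A=np.c_[f[:,:2],np.ones(len(f))]; s=np.linalg.lstsq(A,f[:,2],rcond=None)[0]; print(" flange top plane z=",s.round(3),"xr",f[:,0].min(),f[:,0].max(),"yr",f[:,1].min(),f[:,1].max())
E
python3 st.py; python3 look.py c
```

```text
11.9 tcp [ 0.5988 -0.158   0.3231] jaw 64.54 z [ 0.007 -0.002 -1.   ] F [-0.2  0.6 -0.3] T [-0.01  0.06 -0.05] w 48.2 j [-0.11  0.41  0.41  1.57 -0.17  1.19  1.46]
side 273 z hist [ 4 17 25 18 24 36 31 17 11  6 10 13 10 10 14 16 10]
 flange top plane z= [-0.009 -0.02   2.66 ] xr -47.53468240132341 21.266934201014003 yr -40.55026011771784 42.65746323102466
top 55 z hist [ 0  2  6  6  4  8 15  2  0  1  0  0  0  0  1  5  4]
 flange top plane z= [ 0.38 -0.13 17.45] xr -43.40162057482282 -21.200286458668078 yr 1.909865419971859 33.97900215386559
```

View pics/look_c.png

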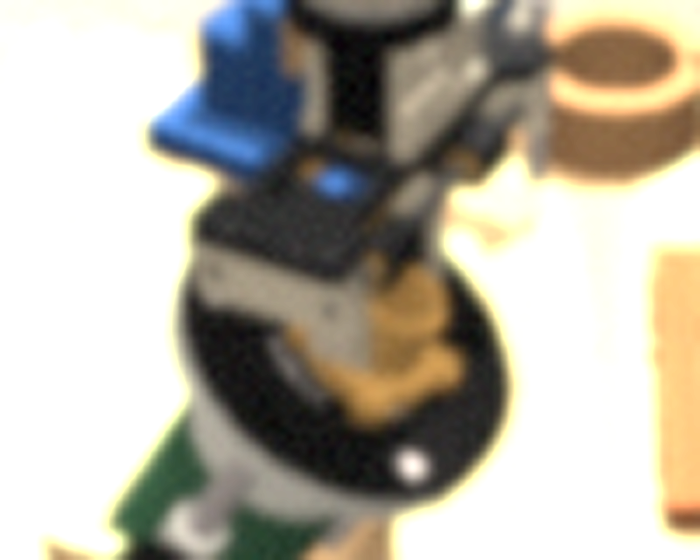

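Emit:
carry_out --pt "0 0 0.5 0 5.5" --pt "0 0 1.5 0 6" --pt "0 0 4 0 6" --pt "0 0 8 0 6" --pt "0 -4 11 0 6" --pt "0 -8 12 0 6" --pt "-3 -12 12 0 6" --pt "-6 -16 12 0 6" --pt "-9 -20 12 0 6" --pt "-12 -24 12 0 6" --pt "-12 -24 12 0 6" --pt "-12 -24 12 0 6"

```text
clock: 13.25
position: [0.4776, -0.3993, 0.4443]
ee_rot: [0.696, 3.055, -0.001]
force: [1.1, 0.4, 0.5]
width: 0.654
```

```bash
python3 jaw.py; python3 st.py
python3 - <<'E'
from h import *
o=[]
for n in("top","side"):
    p,d=arm.get_image(n); np.savez(f"pics/{n}3.npz",p=p,d=d)
    u,v=proj(n,np.array([.605,-.16,.26])).astype(int); c=p[v-30:v+30,u-30:u+30,::-1]
    o.append(cv2.resize(c,(400,400),interpolation=cv2.INTER_CUBIC))
cv2.imwrite("pics/rest.png",np.clip(np.hstack(o).astype(int)*2,0,255).astype(np.uint8))
E
```

```text
13.25 tcp [ 0.4776 -0.3993  0.4443] jaw 64.35 z [ 0.008 -0.003 -1.   ] F [1.1 0.4 0.5] T [ 0.02 -0.07 -0.04] w 60.0 j [ 0.27  0.37  0.51  1.36 -0.18  1.46  1.9 ]
side 384 z hist [ 2 14 32 30 40 50 41 27 12 10 23 12 18 21 13 25 13]
 flange top plane z= [-0.01   0.042  1.996] xr -47.26039452843938 25.817163639026973 yr -44.40882034253072 40.140854487525566
top 401 z hist [ 4 14 24 58 67 77 42 14  8  2  7  1  4  8 16 30 22]
 flange top plane z= [ 1.00e-02 -2.00e-03  3.64e+00] xr -46.65143664673015 36.421904885905086 yr -48.7383689178319 45.434838514119186
```

View pics/rest.png

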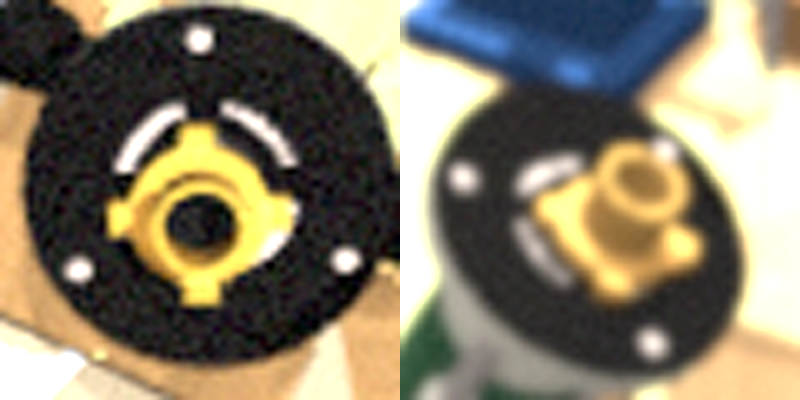

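```bash
cat > pose.py <<'E'
from h import *
import sys
k=sys.argv[1]
nz=np.array([-.4513,.2157,.8660]); nz/=np.linalg.norm(nz); C=np.array([.6118,-.1645,.2495])
y=np.cross(nz,[0,0,1]);y/=np.linalg.norm(y);x=np.cross(y,nz); B=np.c_[x,y,nz]
for n in("top","side"):
    f=np.load(f"pics/{n}{k}.npz"); p=f["p"]; w=(world(n,f["d"])-C)@B*1e3; hsv=cv2.cvtColor(p,cv2.COLOR_RGB2HSV).astype(int)
    K,R,t=cal(n); o=(-R.T@t-C)@B*1e3; v,u=np.indices(p.shape[:2])
    r=np.stack([(u-K[0,2])/K[0,0],(v-K[1,2])/K[1,1],np.ones_like(u)],-1)@R@B
    def onplane(z): return (o+r*((z-o[2])/r[...,2])[...,None])[...,:2]
    g=(hsv[...,2]<40)&(np.hypot(w[...,0],w[...,1])<75)&(np.hypot(w[...,0],w[...,1])>55)
    A=np.c_[w[g][:,:2],np.ones(g.sum())]; s0=np.linalg.lstsq(A,w[g][:,2],rcond=None)[0]
    br=(hsv[...,0]>10)&(hsv[...,0]<35)&(hsv[...,1]>110)&(hsv[...,2]>60)&(np.hypot(w[...,0]+8,w[...,1])<52)&(w[...,2]>-12)
    # centre iter of flange: pixels not on barrel
    er=cv2.erode(br.astype(np.uint8),np.ones((3,3)))>0
    c=np.array([-8.,0])
    for i in range(5):
        rr=np.hypot(*np.moveaxis(w[...,:2]-c,-1,0)); fl=er&(w[...,2]<17)&(rr>23)
        A=np.c_[w[fl][:,:2],np.ones(fl.sum())]; s=np.linalg.lstsq(A,w[fl][:,2],rcond=None)[0]
        zf=s@[*c,1]; q=onplane(zf)[br&(w[...,2]<17)]
        cc,rad=cv2.minEnclosingCircle(q.astype(np.float32))
        if n=="top": c=np.array(cc)
    D=q-c; R_=np.hypot(*D.T); kk=(R_>32)&(R_<42); th=np.arctan2(D[kk,1],D[kk,0]); h=np.exp(4j*th).mean()
    rim=br&(w[...,2]>zf+24); W=w[rim]
    print(n,"sole z",s0.round(3),"flange",fl.sum(),s.round(3),"zf",zf.round(1),"c",c.round(1),"rad",round(rad,1),"lug",round(np.degrees(np.angle(h))/4%90,1),round(abs(h),2),"rim",W.mean(0).round(1) if len(W) else None,len(W))
E
python3 pose.py 3
```

```text
top sole z [ 0.001 -0.003 -0.032] flange 90 [-0.089  0.012  7.098] zf 7.9 c [-8.8  1. ] rad 40.1 lug 28.7 0.84 rim [-6.3 -1.7 38.4] 75
side sole z [ 0.002  0.002 -0.4  ] flange 101 [-0.111  0.085  4.746] zf 5.6 c [-8.  0.] rad 45.9 lug 35.0 0.39 rim [-6.8  2.7 36.4] 83
```

Emit:
carry_out --pt "3 6 0 0 6" --pt "6 11 0 0 6" --pt "8 16 0 0 6" --pt "10 21 0 0 6" --pt "11.5 24.3 0 0 6" --pt "11.5 24.3 -1 0 6" --pt "11.5 24.3 -4 0 6" --pt "11.5 24.3 -7 0 6" --pt "11.5 24.3 -9 0 6" --pt "11.5 24.3 -9 0 6" --pt "11.5 24.3 -9 0 6"

```text
clock: 14.55
position: [0.5956, -0.1526, 0.3538]
ee_rot: [0.684, 3.059, 0.0]
force: [-0.0, 0.3, 0.2]
width: 0.655
```

```bash
python3 jaw.py
```

```text
14.55 tcp [ 0.5956 -0.1526  0.3538] jaw 64.8 z [ 0.007 -0.001 -1.   ] F [-0.   0.3  0.2] T [-0.01  0.03 -0.02] w 60.2 j [-0.12  0.38  0.41  1.54 -0.16  1.25  1.44]
```

Emit:
carry_out --pt "-0.25 -0.25 -0.7 0 6" --pt "-0.25 -0.25 -1.5 0 6" --pt "-0.25 -0.25 -2.3 0 6" --pt "-0.25 -0.25 -2.8 0 6" --pt "-0.25 -0.25 -2.8 0 6" --pt "-0.25 -0.25 -2.8 0 3.5" --pt "-0.25 -0.25 -2.8 0 3" --pt "-0.25 -0.25 -2.8 0 3" --pt "-0.25 -0.25 -2.8 0 3" --pt "-0.25 -0.25 -2.8 0 3" --pt "-0.25 -0.25 -2.8 0 3" --squeeze 8

```text
clock: 15.65
position: [0.593, -0.1551, 0.326]
ee_rot: [0.684, 3.059, 0.0]
force: [-1.3, 0.8, 1.2]
width: 0.436
```

```bash
python3 jaw.py
```

```text
15.65 tcp [ 0.593  -0.1551  0.326 ] jaw 64.8 z [ 0.007 -0.001 -1.   ] F [-1.3  0.8  1.2] T [ 0.06  0.26 -0.01] w 40.1 j [-0.11  0.4   0.4   1.59 -0.16  1.19  1.45]
```

Emit:
carry_out --pt "0.12 -0.06 0.05 0 3" --pt "0.25 -0.12 0.1 0 3" --pt "0.4 -0.2 0.1 0 3" --pt "0.5 -0.25 0.05 0 3" --pt "0.5 -0.25 -0.05 0 3" --pt "0.5 -0.25 -0.15 0 3" --pt "0.5 -0.25 -0.2 0 3" --pt "0.5 -0.25 -0.2 0 3" --squeeze 8

```text
clock: 16.45
position: [0.5984, -0.157, 0.3249]
ee_rot: [0.683, 3.058, 0.002]
force: [-4.1, 4.0, 7.9]
width: 0.432
```

```bash
python3 jaw.py; python3 look.py d;  cp pics/side_d.npz pics/side4.npz; sed 's/("top","side")/("side",)/' pose.py > pose1.py; python3 pose1.py 4
```

```text
16.45 tcp [ 0.5984 -0.157   0.3249] jaw 64.83 z [ 0.008 -0.    -1.   ] F [-4.1  4.   7.9] T [0.74 0.97 0.  ] w 39.6 j [-0.11  0.41  0.4   1.57 -0.17  1.19  1.46]
side sole z [ -0.466  -1.083 293.901] flange 61 [-0.25   0.048  2.83 ] zf 4.8 c [-8.  0.] rad 41.9 lug 36.2 0.34 rim [-14.5   3.3  37. ] 44
```

Emit:
carry_out --pt "0 0 0 0 4.3" --pt "0 0 0 0 4.8" --pt "0 0 0 0 5.5" --pt "0 0 0.5 0 6" --pt "0 0 2 0 6" --pt "0 0 6 0 6" --pt "0 0 10 0 6" --pt "0 -4 11 0 6" --pt "0 -9 12 0 6" --pt "-3 -13 12 0 6" --pt "-6 -17 12 0 6" --pt "-9 -21 12 0 6" --pt "-12 -24 12 0 6" --pt "-12 -24 12 0 6"

```text
clock: 17.9
position: [0.4721, -0.4032, 0.4462]
ee_rot: [0.7, 3.055, -0.004]
force: [-0.6, 0.5, -0.1]
width: 0.649
```

```bash
cat > snap.py <<'E'
import sys
from h import *
k=sys.argv[1]; o=[]
for n in("top","side"):
    p,d=arm.get_image(n); np.savez(f"pics/{n}{k}.npz",p=p,d=d)
    u,v=proj(n,np.array([.605,-.16,.26])).astype(int); c=p[v-30:v+30,u-30:u+30,::-1]
    o.append(cv2.resize(c,(400,400),interpolation=cv2.INTER_CUBIC))
cv2.imwrite(f"pics/rest{k}.png",np.clip(np.hstack(o).astype(int)*2,0,255).astype(np.uint8))
E
python3 jaw.py; python3 snap.py 5; python3 pose.py 5
```

```text
17.9 tcp [ 0.4721 -0.4032  0.4462] jaw 64.19 z [ 0.007 -0.004 -1.   ] F [-0.6  0.5 -0.1] T [ 0.01 -0.02  0.04] w 59.6 j [ 0.28  0.36  0.51  1.36 -0.18  1.46  1.9 ]
top sole z [ 0.001 -0.002 -0.041] flange 96 [-0.108  0.016  7.26 ] zf 8.4 c [-10.    1.1] rad 39.1 lug 29.2 0.85 rim [-8.1 -0.6 39.2] 65
side sole z [-0.002  0.002 -0.336] flange 100 [-0.115  0.099  4.564] zf 5.5 c [-8.  0.] rad 47.3 lug 34.3 0.36 rim [-8.1  3.2 36.3] 94
```

View pics/rest5.png

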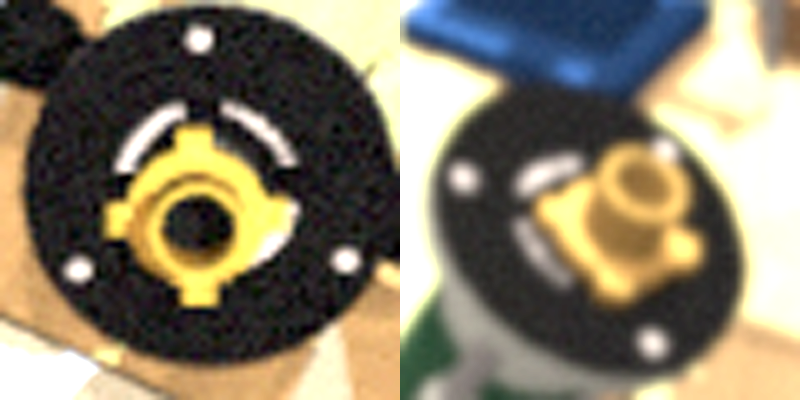

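Emit:
carry_out --pt "3 6 0 0 6" --pt "6 11 0 0 6" --pt "8 16 0 0 6" --pt "10 21 0 0 6" --pt "12 24.6 0 0 6" --pt "12 24.6 -1 0 6" --pt "12 24.6 -4 0 6" --pt "12 24.6 -7 0 6" --pt "12 24.6 -9 0 6" --pt "12 24.6 -9 0 6" --pt "12 24.6 -9 0 6" --pt "12 24.6 -9 0 6"

```text
clock: 19.2
position: [0.5982, -0.1518, 0.357]
ee_rot: [0.685, 3.055, 0.002]
force: [0.1, -0.6, 0.2]
width: 0.651
```

```bash
python3 jaw.py
```

```text
19.2 tcp [ 0.5982 -0.1518  0.357 ] jaw 64.71 z [ 0.011 -0.001 -1.   ] F [ 0.1 -0.6  0.2] T [ 0.   -0.04 -0.01] w 59.8 j [-0.11  0.38  0.4   1.53 -0.15  1.25  1.43]
```

Emit:
carry_out --pt "-0.6 -0.3 -0.7 0 6" --pt "-0.6 -0.3 -1.5 0 6" --pt "-0.6 -0.3 -2.5 0 6" --pt "-0.6 -0.3 -3.2 0 6" --pt "-0.6 -0.3 -3.3 0 5" --pt "-0.6 -0.3 -3.3 0 3.5" --pt "-0.6 -0.3 -3.3 0 3" --pt "-0.6 -0.3 -3.3 0 3" --pt "-0.6 -0.3 -3.3 0 3" --pt "-0.6 -0.3 -3.3 0 3" --pt "-0.6 -0.3 -3.3 0 3" --squeeze 20

```text
clock: 20.3
position: [0.5922, -0.1548, 0.3242]
ee_rot: [0.685, 3.054, 0.002]
force: [-0.2, -0.3, -0.3]
width: 0.431
```

```bash
python3 jaw.py
```

```text
20.3 tcp [ 0.5922 -0.1548  0.3242] jaw 64.71 z [ 0.011 -0.001 -1.   ] F [-0.2 -0.3 -0.3] T [0.14 0.05 0.01] w 39.5 j [-0.1   0.39  0.39  1.59 -0.16  1.18  1.45]
```

Emit:
carry_out --pt "0 0 0.4 0 3" --pt "0 0 0.8 0 3" --pt "0.16 -0.11 1.28 0 3" --pt "0.16 -0.11 1.28 0 3" --pt "0.3 -0.18 1.0 0 3" --pt "0.45 -0.25 0.7 0 3" --pt "0.61 -0.33 0.4 0 3" --pt "0.61 -0.33 0.4 0 3" --pt "0.61 -0.33 0.4 0 3" --squeeze 20

```text
clock: 21.2
position: [0.5983, -0.1581, 0.3279]
ee_rot: [0.686, 3.055, 0.002]
force: [0.4, 0.1, -4.3]
width: 0.431
```

```bash
python3 jaw.py; python3 look.py e;  cp pics/side_e.npz pics/side4.npz; python3 pose1.py 4
```

```text
21.2 tcp [ 0.5983 -0.1581  0.3279] jaw 64.7 z [ 0.011 -0.001 -1.   ] F [ 0.4  0.1 -4.3] T [-0.02 -0.01 -0.03] w 39.6 j [-0.1   0.4   0.39  1.57 -0.16  1.19  1.45]
side sole z [ -0.395  -1.306 293.087] flange 43 [-0.129  0.05   5.469] zf 6.5 c [-8.  0.] rad 41.4 lug 36.3 0.18 rim [-11.    0.5  37.4] 39
```

Emit:
carry_out --pt "0.09 -0.04 -0.17 0 3" --pt "0.14 -0.06 -0.26 0 3" --pt "0.18 -0.09 -0.35 0 3" --pt "0.18 -0.09 -0.35 0 3" --squeeze 20

```text
clock: 21.65
position: [0.6004, -0.1583, 0.326]
ee_rot: [0.684, 3.054, 0.004]
force: [-4.6, 3.9, 8.9]
width: 0.432
```

```bash
python3 jaw.py
```

```text
21.65 tcp [ 0.6004 -0.1583  0.326 ] jaw 64.75 z [ 0.012 -0.    -1.   ] F [-4.6  3.9  8.9] T [ 0.64  1.23 -0.04] w 39.7 j [-0.1   0.41  0.39  1.57 -0.17  1.19  1.46]
```

Emit:
carry_out --pt "0 0 0.1 0 3" --pt "0 0 0.1 0 3" --pt "0 0 0.1 0 4.2" --pt "0 0 0.1 0 4.4" --pt "0 0 0.1 0 4.4" --pt "0 0 0.1 0 4.4" --squeeze 4

```text
clock: 22.25
position: [0.6004, -0.1585, 0.3271]
ee_rot: [0.684, 3.053, 0.004]
force: [0.6, 0.1, 0.1]
width: 0.479
```

```bash
python3 jaw.py; python3 look.py f;  cp pics/side_f.npz pics/side4.npz; python3 pose1.py 4
```

```text
22.25 tcp [ 0.6004 -0.1585  0.3271] jaw 64.74 z [ 0.013 -0.    -1.   ] F [0.6 0.1 0.1] T [-0.01 -0.01  0.02] w 44.0 j [-0.1   0.41  0.39  1.57 -0.17  1.19  1.46]
side sole z [ -0.5    -0.93  285.003] flange 44 [-0.155 -0.033  2.94 ] zf 4.2 c [-8.  0.] rad 42.2 lug 39.4 0.31 rim [-11.2   0.3  34.4] 37
```

Emit:
carry_out --pt "0 0 0 0 5.5" --pt "0 0 0.5 0 6" --pt "0 0 2 0 6" --pt "0 0 6 0 6" --pt "0 0 10 0 6" --pt "0 -4 11 0 6" --pt "0 -9 12 0 6" --pt "-3 -13 12 0 6" --pt "-6 -17 12 0 6" --pt "-9 -21 12 0 6" --pt "-12 -24 12 0 6" --pt "-12 -24 12 0 6" --pt "-12 -24 12 0 6"

```text
clock: 23.6
position: [0.4794, -0.3995, 0.4477]
ee_rot: [0.688, 3.052, 0.004]
force: [0.3, -0.1, -0.4]
width: 0.652
```

```bash
python3 jaw.py; python3 snap.py 6; python3 pose.py 6
```

```text
23.6 tcp [ 0.4794 -0.3995  0.4477] jaw 64.58 z [ 0.013 -0.001 -1.   ] F [ 0.3 -0.1 -0.4] T [ 0.01 -0.01  0.05] w 59.8 j [ 0.29  0.37  0.49  1.35 -0.18  1.46  1.9 ]
top sole z [ 0.001 -0.001  0.053] flange 108 [-0.113 -0.081  4.104] zf 4.7 c [-5.7  0.3] rad 40.1 lug 28.5 0.8 rim [-1.1  0.8 35.9] 73
side sole z [-0.002  0.001 -0.55 ] flange 78 [-0.109 -0.03   3.708] zf 4.6 c [-8.  0.] rad 45.1 lug 35.3 0.3 rim [-2.   3.5 34.1] 76
```

Emit:
carry_out --pt "3 6 0 0 6" --pt "6 11 0 0 6" --pt "8 16 0 0 6" --pt "10 21 0 0 6" --pt "11.5 24 0 0 6" --pt "11.5 24 -1 0 6" --pt "11.5 24 -4 0 6" --pt "11.5 24 -7 0 6" --pt "11.5 24 -9 0 6" --pt "11.5 24 -9 0 6" --pt "11.5 24 -9 0 6" --pt "11.5 24 -9 0 6"

```text
clock: 24.9
position: [0.5971, -0.1574, 0.3586]
ee_rot: [0.68, 3.052, 0.005]
force: [0.1, -0.6, 0.7]
width: 0.654
```

```bash
python3 jaw.py
```

```text
24.9 tcp [ 0.5971 -0.1574  0.3586] jaw 64.87 z [ 0.015 -0.    -1.   ] F [ 0.1 -0.6  0.7] T [-0.05 -0.01 -0.03] w 60.1 j [-0.1   0.38  0.39  1.53 -0.15  1.25  1.44]
```

Emit:
carry_out --pt "0 0 -0.8 0 6" --pt "0 0 -1.8 0 6" --pt "0 0 -2.8 0 6" --pt "0 0 -3.4 0 6" --pt "0 0 -3.5 0 5" --pt "0 0 -3.5 0 3.5" --pt "0 0 -3.5 0 3" --pt "0 0 -3.5 0 3" --pt "0 0 -3.5 0 3" --pt "0 0 -3.5 0 3" --squeeze 15

```text
clock: 25.9
position: [0.5972, -0.1574, 0.324]
ee_rot: [0.68, 3.051, 0.005]
force: [-0.7, 0.6, 1.9]
width: 0.441
```

```bash
python3 jaw.py
```

```text
25.9 tcp [ 0.5972 -0.1574  0.324 ] jaw 64.87 z [ 0.016  0.    -1.   ] F [-0.7  0.6  1.9] T [0.01 0.12 0.  ] w 40.5 j [-0.09  0.4   0.38  1.58 -0.16  1.17  1.45]
```

Emit:
carry_out --pt "0.15 -0.07 0.3 0 3" --pt "0.33 -0.16 0.56 0 3" --pt "0.33 -0.16 0.56 0 3" --pt "0.42 -0.2 0.38 0 3" --pt "0.51 -0.25 0.21 0 3" --pt "0.51 -0.25 0.21 0 3" --squeeze 15

```text
clock: 26.5
position: [0.6019, -0.1596, 0.3256]
ee_rot: [0.68, 3.053, 0.006]
force: [-3.6, 1.4, -1.3]
width: 0.438
```

```bash
python3 jaw.py
```

```text
26.5 tcp [ 0.6019 -0.1596  0.3256] jaw 64.89 z [ 0.014  0.001 -1.   ] F [-3.6  1.4 -1.3] T [0.36 0.66 0.06] w 40.2 j [-0.09  0.41  0.38  1.56 -0.16  1.19  1.46]
```

Emit:
carry_out --pt "0 0 -0.1 0 3" --pt "0 0 -0.2 0 3" --pt "0 0 -0.3 0 3" --pt "0 0 -0.4 0 3" --pt "0 0 -0.4 0 3" --squeeze 6

```text
clock: 27.0
position: [0.6018, -0.1596, 0.3216]
ee_rot: [0.68, 3.053, 0.006]
force: [-2.3, 0.9, -0.2]
width: 0.437
```

```bash
python3 jaw.py
```

```text
27.0 tcp [ 0.6018 -0.1596  0.3216] jaw 64.88 z [ 0.014  0.001 -1.   ] F [-2.3  0.9 -0.2] T [ 0.06  0.64 -0.07] w 40.1 j [-0.09  0.41  0.38  1.57 -0.17  1.18  1.46]
```

Emit:
carry_out --pt "0 0 0 0 4.2" --pt "0 0 0 0 4.6" --pt "0 0 0 0 5.5" --pt "0 0 0.5 0 6" --pt "0 0 2 0 6" --pt "0 0 6 0 6" --pt "0 0 10 0 6" --pt "0 -4 11 0 6" --pt "0 -9 12 0 6" --pt "-3 -13 12 0 6" --pt "-6 -17 12 0 6" --pt "-9 -21 12 0 6" --pt "-12 -24 12 0 6" --pt "-12 -24 12 0 6" --pt "-12 -24 12 0 6"

```text
clock: 28.5
position: [0.4808, -0.4007, 0.4423]
ee_rot: [0.684, 3.051, 0.005]
force: [1.0, 0.6, -0.5]
width: 0.653
```

```bash
python3 jaw.py; python3 snap.py 7; python3 pose.py 7
```

```text
28.5 tcp [ 0.4808 -0.4007  0.4423] jaw 64.71 z [ 0.015  0.    -1.   ] F [ 1.   0.6 -0.5] T [0.02 0.03 0.01] w 60.0 j [ 0.3   0.37  0.48  1.35 -0.18  1.45  1.9 ]
top sole z [ 0.    -0.002 -0.137] flange 78 [-0.     0.002 -0.511] zf -0.5 c [-0.1  1.3] rad 39.0 lug 28.5 0.86 rim [ 0.4 -0.2 30.5] 79
side sole z [-0.002  0.005 -0.511] flange 69 [0.062 0.013 1.24 ] zf 0.7 c [-8.  0.] rad 48.2 lug 21.1 0.27 rim [ 0.5  2.8 29.8] 60
```

View pics/rest7.png

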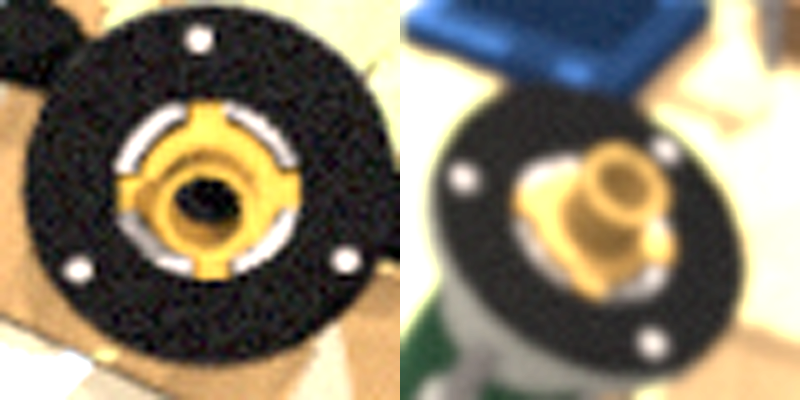

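The picture shows all four lugs sitting in the gaps between the white arcs, and the flange flush with the sole. The gripper is open and clear of everything.

```bash
python3 -c "
from cell import arm
print(arm.sign_off(), arm.observe()['clock'])"
```

```text
the job is handed in; nothing more can be done
the job is handed in; nothing more can be done
```

The brass guide bush is seated in the router's sole with its lugs in the notches, released, with the gripper clear. I handed the job in at about 28.6 s on the robot clock. Sign-off gave no verdict, and the two clear-view checks agree except for the side-view readings below.

**What I did:** I pressed the latch and the lid sprang open. I gripped the bush at the angle that would line its lugs up with the notches, so it needed no turning in the recess. The tool can't tilt, so I squared the bush to the 30° slope by letting it pivot in a light grip against the seat. The first three placings left it about 6–10 mm downhill and cocked by about 0.1 rad. I regripped and moved it uphill until it dropped in. The highest force I read was about 13 N; readings came only at the end of each move.

**Last checks:**

| Check | Measured | Target |
|---|---|---|
| Flange, relative to the sole's face (top camera) | 0.5 mm below | 1 mm below when home |
| Barrel rim height above the sole | 30.5 mm | 31 mm |
| Centre off the axis | about 0 and 1 mm | within 4 mm each way |
| Tilt (top camera) | about 0 | within 0.06 rad |
| Lug angle against notch angle | 28.5° vs 29.4° | – |

**What disagreed:** the side camera's flange fit read +0.7 mm, a tilt of 0.06 rad and a lug angle of 21°. The barrel hides much of the flange in that view, so I went by the top camera, the rim height in both views, and the last picture, where all four lugs sit in the gaps.

**Not measured at the end:** I did not measure the steel bush or the bystanders after the job. I saw no sign that they were touched.

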